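Load the tube rack into the analyser's lane

ROBOT

A 6-joint arm with a two-finger parallel gripper is mounted at the origin on the work surface. World frame = base frame: x ahead of the robot, y to its left, z up, the work surface at z = 0. Lengths are in m, angles in rad, forces in N, time in s.
With the tool pointing down it reaches from about 0.3 to 0.75 m from the base axis. Payload 8.5 kg.
Tool frame: the origin (TCP) lies midway between the tips of the shut fingers; the grasp point (between the pads) lies 19 mm behind it; z points along the fingers, y is the direction in which the jaws open and shut (so a half turn about z gives the same grasp; the last joint's range is limited). The gripper opens to 88 mm and grips with 3 to 60 N. Pads are 18 mm wide; open, the fingers measure 123 mm over their backs; the gripper's body (75 mm by 187 mm) begins 45 mm behind the grasp point.
Start: joints at [-1.423, 0.381, 1.297, -0, 1.464, -0.215], TCP at [0.195, -0.514, 0.239] pointing down, gripper open.
Joint ranges: [-3.11, 3.11], [-0.89, 2.33], [0.22, 2.48], [-1.42, 4.56], [0.17, 2.85], [-2.88, 2.88]. Speed limits (rad/s): [2.39, 2.39, 3.14, 3.14, 3.14, 3.14].

INTERFACE

Orientations are given as a 3x3 rotation matrix whose columns are the frame's x, y, z axes.
In Python, from cell import state, grab_frame, env gives the robot as it stands.
- The arm moves only by the tool arm_command, never from a script. Its argument "motion" is one flat list of numbers, 6 for each row, row after row: the shift along the world's x, y, z in mm, then the turn, a rotation vector about the world's x, y, z in rad. In form: [x, y, z, ax, ay, az, x, y, z, ax, ay, az, ...]. A call has 1 to 20 rows; each row is the pose to reach, as a shift and turn from the pose commanded when the call began; what a row does not reach only later rows make up. A row lasts 1/8 s, in which the tool goes at most 62.5 mm and 10.7 degrees, less where a joint would pass 70% of its speed; a pose out of reach is approached as far as the arm can. A call with a gripper value outside its range is refused whole. "claw" is the closure, from 0 (fully open) to 1 (shut), set as the call begins (left out, the last holds). The fingers move at their own pace and stop on an object; the grip force is fixed at half the most. Time passes only in rows, so rows that repeat a pose let the fingers close. It gives the time, the measured TCP pose, the force and the opening at its end, in the units of the state.
- state(): the state, without advancing time (a new reading comes with each control period).
- grab_frame(name): name is "scene" or "top"; returns a dict with "image" (480x640x3 uint8, blue, green, red), "mtx" (3x3 intrinsics, pixels), "T" (4x4, takes a point from camera to world coordinates). Camera axes: x right, y down, z forward; pixel columns grow to the right and rows downward; lengths in m; the calibration is good to about 2 mm. A picture is of the moment at which its call begins. There is no depth.
- env.finish_job(): hands the job in, once; it reports no verdict.
The state is a dict: "clock": time; "joint_positions": joint angles; "qvel": joint speeds; "tau": joint torques, N m; "ee_pos": TCP position; "tool_rot": TCP orientation; "ft_force": force on the tool from outside, world axes, zero at the start; "torque": the same for the moment, N m; "grip_width": finger opening in m.
Only numpy, scipy, OpenCV 4.12 (cv2) and the standard library are available. Lean on these libraries where they do the work, as an engineer would, in place of code of your own. Each camera call takes 0.05 s, during which the arm holds its last target.

TASK

Push the white tube rack along the loading tray, down the lane between the two low guide rails, until it sits squarely up against the black stop bar at the far end, without anything touching either rail. It stands askew in front of the lane, so it needs straightening and centring on the way in. Only push on the walls of the rack: do not lift or tip it, keep off the capped tubes, leave the jar, the bottle and the tip box where they are, and finish with the hand clear.

Things in the scene. Friction and masses are not known exactly. Their poses are not given: they have to be found in the camera images.
- tray: Fixed flat dark steel tray on the work surface, 305 mm long (x) by 160 mm wide (y), its top (lane floor) 6 mm up. Origin: on the work surface, on the lane's centre line at the lane's mouth, where the rails begin. x points down the lane, away from the robot (up to 0.35 rad from straight ahead), z up. It reaches from x = -140 mm (open apron, no rails) to +165 mm.
- stop_face (a point): Foot of the near face of the black stop bar that closes the far end of the lane: on the lane floor and centre line, at x = +150 mm in the tray's frame; axes as the tray's. The bar is fixed, 12 mm thick, 136 mm wide, its top 40 mm above the work surface.
- rail_left: Fixed aluminium guide rail left of the lane: 150 mm long, 10 mm wide, 14 mm high, its top 20 mm above the work surface. Origin: on the lane floor at its near end, on its own centre line (tray x = 0, y = +63 mm); it runs 150 mm along the tray's x. The clear lane between the rails is 116 mm wide (tray y = -58 to +58 mm).
- rail_right: The same rail on the right of the lane, at y = -63 mm in the tray's frame.
- rack: Loose white block with a thin grey band, 90 mm long (x), 100 wide (y), 60 high, flat upright walls, 0.3 to 0.6 kg, its top 66 mm above the work surface. Origin: centre of its underside; x is its front, z up. It starts on the apron wholly before the rails, up to 20 mm off the lane's centre line and 0.2 rad askew; in the lane it has 8 mm of room each side. Against the stop it is at tray x = +105 mm.
- tubes: The eight capped tubes fixed in the front half of the rack: only grey caps, 16 mm in diameter, show above it, tops 84 mm above the work surface, axes at rack x = +10 and +30 mm, y = -30, -10, +10 and +30 mm. The near half of the rack has empty holes. Origin and axes are those of the rack.
- jar: Loose clear round jar with white cap, 56 mm in diameter, 70 mm high, standing beside the tray. Origin: centre of its underside. Not to be moved.
- reagent: Loose amber bottle with black cap, 52 mm in diameter, 95 mm high, standing beside the tray. Origin: centre of its underside. Not to be moved.
- tipbox: Loose grey pipette-tip box with clear lid, about 77 by 57 mm, 58 mm high, standing beside the tray. Origin: centre of its underside. Not to be moved.
Things that resemble listed ones, but are neither listed nor needed, are in the scene too. There is more than one size of the rack; the one meant has the size given above.

How it is judged:
By the outcome, as a careful person would: the job done as asked, in the order asked, and still so for the second after the job is handed in, with the robot touching nothing.
It also fails if it takes over 64 s, if anything falls off the work surface, if the arm or the gripper's body presses on something with over 40 N, if the wrist force passes 120 N, or if a joint passes its speed limit or range.

## Working session

There is one attempt and no reset: what is moved stays moved. The work goes in short steps, Python scripts to look and compute and a tool call to move; the robot and the scene stay as the last step left them, time stands still between calls to the robot, and variables do not carry over. Pictures are saved under pics/ and viewed, and the job is handed in when it is done.

Besides the shell and the picture viewer there is one more tool, called after ">>>" as name(argument=value, ...) on one line, values as JSON. arm_command: Moves the arm, as the interface text tells. Its arguments: {"type":"object","properties":{"motion":{"type":"array","items":{"type":"number"}},"claw":{"type":"number"}},"required":["motion"]}

```bash
mkdir -p pics
python3 - <<'E'
from cell import state, grab_frame, env
import cv2,numpy as np
for n in("scene","top"):
    f=grab_frame(n);cv2.imwrite(f"pics/{n}0.png",f["image"]);print(n,f["mtx"].round(1).tolist(),f["T"].round(4).tolist())
s=state();print(s["clock"],s["ee_pos"],s["tool_rot"],s["ft_force"],s["grip_width"])
E
```

```text
scene [[595.2, 0.0, 315.8], [0.0, 595.2, 247.4], [0.0, 0.0, 1.0]] [[-0.6585, 0.443, -0.6084, 1.2799], [0.7526, 0.3864, -0.5333, 0.6467], [-0.0012, -0.809, -0.5878, 0.736], [0.0, 0.0, 0.0, 1.0]]
top [[446.0, 0.0, 322.4], [0.0, 446.0, 240.0], [0.0, 0.0, 1.0]] [[0.0961, -0.9677, 0.233, 0.3961], [-0.9954, -0.0923, 0.0271, 0.0169], [-0.0047, -0.2345, -0.9721, 0.7332], [0.0, 0.0, 0.0, 1.0]]
0.1 [ 0.19516773 -0.51394114  0.23823987] [[ 9.34898240e-01  3.54915815e-01 -2.12845137e-04]
 [ 3.54915802e-01 -9.34897474e-01  1.21947362e-03]
 [ 2.33822092e-04 -1.21562584e-03 -9.99999234e-01]] [ 0.43173181  0.51680688 -0.26042461] 0.08831380059650665
```

View pics/scene0.png

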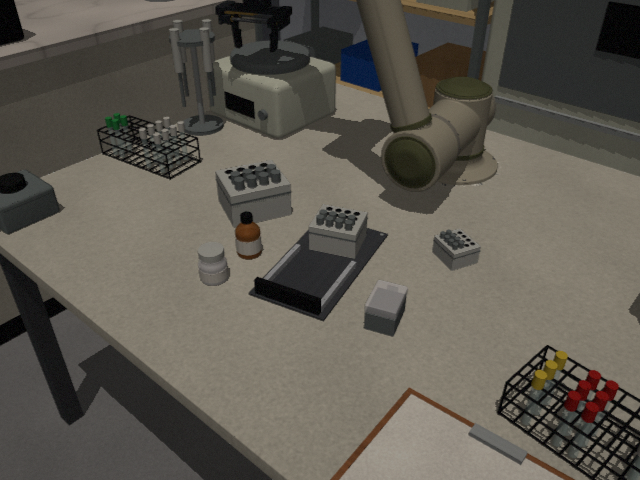

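View pics/top0.png

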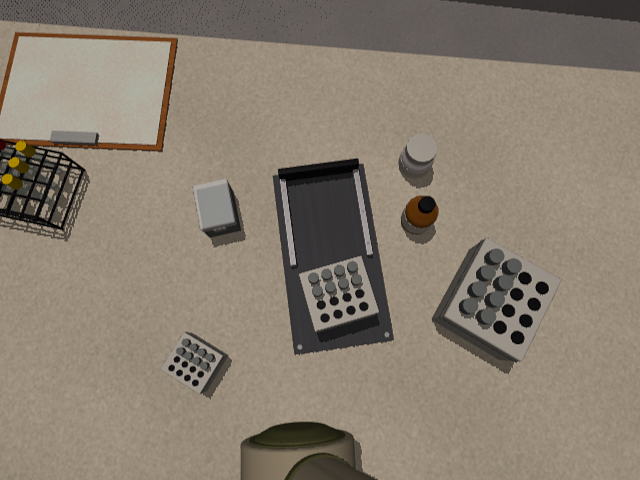

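The scene view shows the rack on the apron at about (338,230). In the top view its top face spans about (300–378, 258–332), and the rails run from about (294,265) to (283,180) and from (370,255) to (356,170). The stop bar is at about (318,168). Next I'll enlarge the crop and measure.

```bash
cat > h.py <<'E'
import cv2,numpy as np
from cell import state, grab_frame, env
def ray(f,uv,z):
    uv=np.atleast_2d(uv).astype(float);d=np.c_[uv,np.ones(len(uv))]@np.linalg.inv(f["mtx"]).T@f["T"][:3,:3].T
    o=f["T"][:3,3];return o+d*((z-o[2])/d[:,2])[:,None]
def proj(f,P):
    P=np.atleast_2d(P);c=(P-f["T"][:3,3])@f["T"][:3,:3];p=c@f["mtx"].T;return p[:,:2]/p[:,2:]
E
python3 - <<'E'
from h import *
f=grab_frame("top");im=f["image"]
c=im[150:360,265:400];cv2.imwrite("pics/crop.png",cv2.resize(c,None,fx=2.85,fy=2.85,interpolation=cv2.INTER_CUBIC)) 
g=cv2.cvtColor(im,cv2.COLOR_BGR2GRAY)
for p in [(338,270),(330,280),(310,320),(355,325),(350,332),(287,220),(362,215),(320,220),(320,165),(320,172),(250,250)]: print(p,im[p[1],p[0]])
E
```

```text
(338, 270) [91 94 94]
(330, 280) [72 78 83]
(310, 320) [52 51 51]
(355, 325) [29 27 29]
(350, 332) [26 25 27]
(287, 220) [137 140 146]
(362, 215) [151 151 157]
(320, 220) [55 54 55]
(320, 165) [18 17 20]
(320, 172) [6 5 3]
(250, 250) [126 142 155]
```

View pics/crop.png

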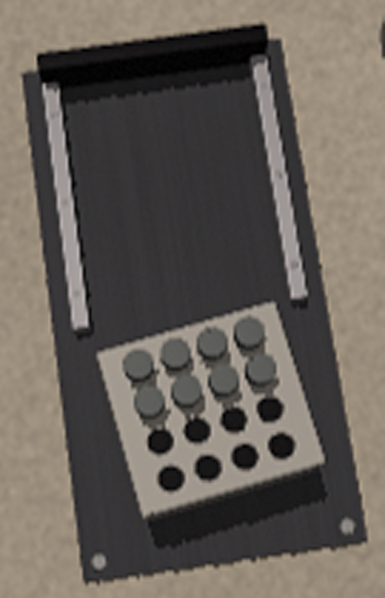

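```bash
cat >> h.py <<'E'
def quad(pts):
    h=cv2.convexHull((pts*1e4).astype(np.float32)); (c,wh,a)=cv2.minAreaRect(h); return np.array(c)/1e4,np.array(wh)/1e4,a
def comps(im,thr=105):
    mx=im.max(2).astype(int);mn=im.min(2).astype(int)
    m=((mx>thr)&(mx-mn<24)).astype(np.uint8)
    return cv2.connectedComponentsWithStats(m,connectivity=4)
def world_rect(f,lab,i,z):
    ys,xs=np.where(lab==i); return quad(ray(f,np.c_[xs,ys],z)[:,:2])
E
python3 - <<'E'
from h import *
f=grab_frame("top");n,l,s,c=comps(f["image"])
for i in range(1,n):
    x,y,w,h,a=s[i]
    if a>60 and 260<c[i][0]<400 and 150<c[i][1]<360:
        for z in(.02,.066): print(i,s[i],c[i].round(1),z,[np.round(q,4) for q in world_rect(f,l,i,z)])
E
```

```text
195 [354 171  19  84 468] [362.7 213.4] 0.02 [array([ 0.6217, -0.0251]), array([0.1457, 0.0093]), np.float64(13.4776)]
195 [354 171  19  84 468] [362.7 213.4] 0.066 [array([ 0.6071, -0.0224]), array([0.1363, 0.0087]), np.float64(13.4776)]
208 [280 179  16  87 484] [287.6 222.9] 0.02 [array([0.5943, 0.0979]), array([0.1501, 0.0093]), np.float64(13.4928)]
208 [280 179  16  87 484] [287.6 222.9] 0.066 [array([0.5816, 0.0927]), array([0.1404, 0.0087]), np.float64(13.4928)]
281 [ 299  256   80   76 2379] [338.4 295.2] 0.02 [array([0.4838, 0.0035]), array([0.0958, 0.106 ]), np.float64(21.8342)]
281 [ 299  256   80   76 2379] [338.4 295.2] 0.066 [array([0.4781, 0.0044]), array([0.0896, 0.0991]), np.float64(21.8342)]
```

Run:
```python
from h import *
f=grab_frame("top");u=np.array([.9724,.2332]);n=np.array([-.2332,.9724])
o=.5257*u-.1064*n
for nm,uv,z in [("bigrack L corner top",(444,308),.09),("bigrack L bottom",(434,322),0),("bigrack far corner",(484,240),.09),("bottle cap",(427,204),.095),("bottle foot",(415,222),0),("jar cap",(421,148),.07),("tipbox TR",(229,182),.058),("tipbox BR",(242,230),0.0),("small rack",(227,360),.0),("mouthL",(294,266),.02)]:
    p=ray(f,uv,z)[0,:2]-o; print(nm,(1e3*np.array([p@u,p@n])).round(0))
```

```text
bigrack L corner top [-106. -146.]
bigrack L bottom [-121. -150.]
bigrack far corner [ -16. -225.]
bottle cap [  49. -151.]
bottle foot [  48. -151.]
jar cap [ 151. -167.]
tipbox TR [141. 147.]
tipbox BR [ 76. 142.]
small rack [-134.  187.]
mouthL [-2. 62.]
```

>>> arm_command(motion=[15,40,0,0,0,-0.01,35,85,0,0,0,-0.02,53,125,0,0,0,-0.03,70,168,0,0,0,-0.04,88,210,0,0,0,-0.05,105,252,0,0,0,-0.06,123,294,0,0,0,-0.07,140,336,0,0,0,-0.08,158,378,0,0,0,-0.1,175,420,0,0,0,-0.11,192,460,0,0,0,-0.12,205,490,-10,0,0,-0.127,209.5,501.5,-20,0,0,-0.127,209.5,501.5,-50,0,0,-0.127,209.5,501.5,-80,0,0,-0.127,209.5,501.5,-80,0,0,-0.127], claw=0.4)

```text
clock: 2.25
ee_pos: [0.4037, -0.0129, 0.1575]
tool_rot: [[0.972, 0.233, -0.004], [0.233, -0.972, 0.001], [-0.004, -0.002, -1.0]]
ft_force: [0.0, 0.4, -0.3]
grip_width: 0.0527
```

>>> arm_command(motion=[0,0,-25,0,0,0,0,0,-55,0,0,0,0,0,-85,0,0,0,0,0,-105,0,0,0,0,0,-118,0,0,0,0,0,-118,0,0,0])

```text
clock: 3.0
ee_pos: [0.4051, -0.0132, 0.0411]
tool_rot: [[0.972, 0.233, -0.0], [0.233, -0.972, -0.0], [-0.0, 0.0, -1.0]]
ft_force: [0.6, -0.4, 1.2]
grip_width: 0.053
```

Run:
```python
from h import *
a=grab_frame("top")["image"][130:370,240:420];b=grab_frame("scene")["image"][120:330,220:420]
cv2.imwrite("pics/p1.png",np.hstack([cv2.resize(a,(400,533)),cv2.resize(b,(400,533))])) 
s=state();print(s["ee_pos"],s["ft_force"])
```

```text
[ 0.40533471 -0.01312215  0.04162387] [-0.07933134 -0.46268819  1.04779852]
```

View pics/p1.png

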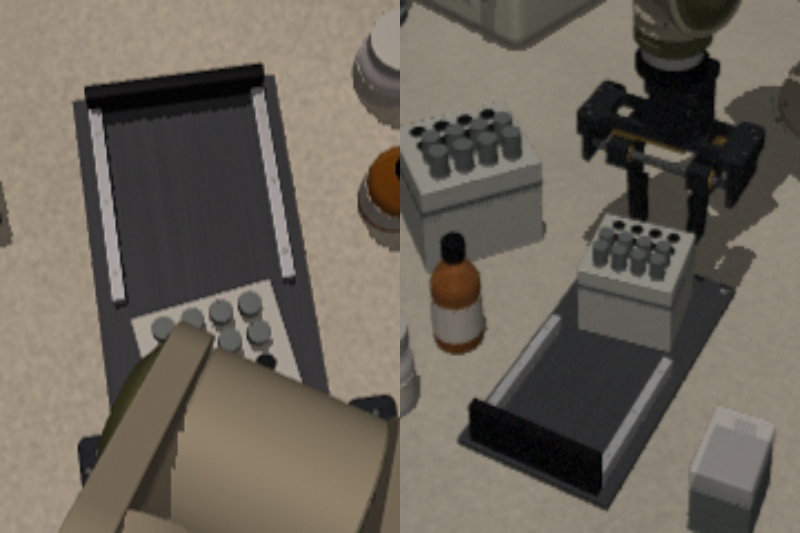

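>>> arm_command(motion=[4.7,2,0,0,0,0,9.5,3.2,0,0,0,0,12,3.8,0,0,0,0,14.4,4.4,0,0,0,0,16.8,4.9,0,0,0,0,19.2,5.5,0,0,0,0,21.7,6.1,0,0,0,0,24.1,6.7,0,0,0,0,26.5,7.3,0,0,0,0,29,7.9,0,0,0,0,29,7.9,0,0,0,0])

```text
clock: 4.47
ee_pos: [0.4342, -0.0049, 0.0408]
tool_rot: [[0.972, 0.234, 0.001], [0.234, -0.972, -0.0], [0.001, 0.0, -1.0]]
ft_force: [-0.5, -0.3, -0.1]
grip_width: 0.0531
```

Run:
```python
from h import *
a=grab_frame("top")["image"][130:370,240:420];b=grab_frame("scene")["image"][120:330,220:420]
cv2.imwrite("pics/p2.png",np.hstack([cv2.resize(a,(400,533)),cv2.resize(b,(400,533))])) 
s=state();print(s["ee_pos"],s["ft_force"],s["torque"])
```

```text
[ 0.43418969 -0.0049365   0.04088517] [-0.14762504 -0.09699595  0.49476384] [0.0187848  0.01633889 0.0223032 ]
```

View pics/p2.png

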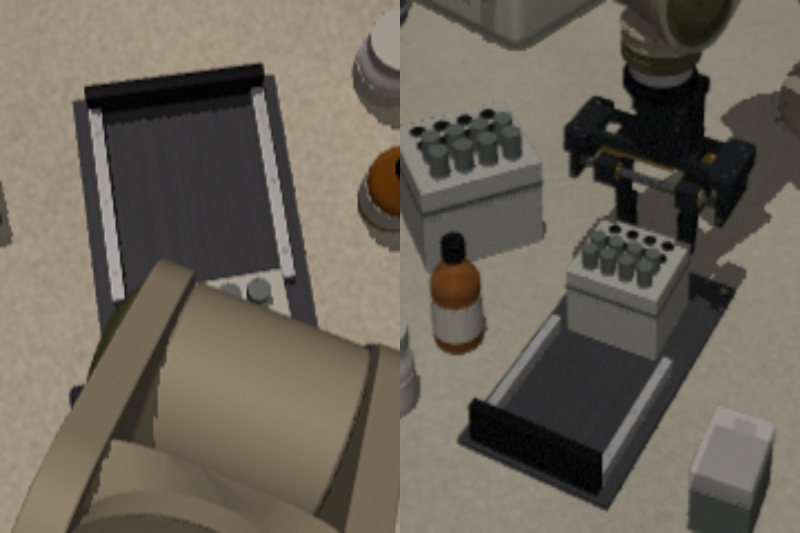

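Run:
```python
from h import *
f=grab_frame("scene");np.savez("s2.npz",**f)
b=f["image"][170:270,290:400];cv2.imwrite("pics/p3.png",cv2.resize(b,None,fx=6,fy=6,interpolation=cv2.INTER_CUBIC)[:600,:])
```

```text
(no output)
```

View pics/p3.png

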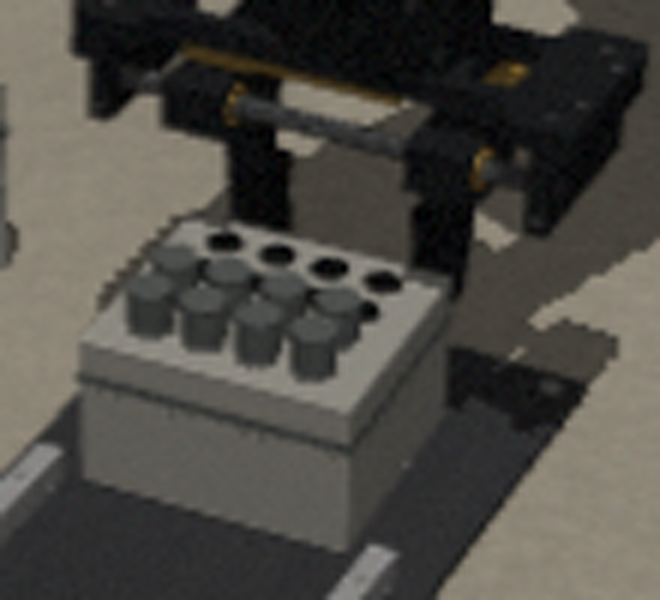

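Crop pixels for the rack: the top face corners are at about (79,347), (350,415), (455,285) and (175,222), and the front foot corners at (83,478) and (350,552). Rail tips are at about (50,445) and (385,548).

```bash
cat >> h.py <<'E'
U=np.array([.9724,.2332]);N=np.array([-.2332,.9724]);O=.5257*U-.1064*N
def tr(p): p=np.atleast_2d(p)[:,:2]-O; return 1e3*np.c_[p@U,p@N]
E
python3 - <<'E'
from h import *
f=dict(np.load("s2.npz"))
g=lambda a:np.array(a)/6+[290,170]-.4
print(tr(ray(f,g([(79,347),(350,415),(455,285),(175,222)]),.066)).round(1))
print(tr(ray(f,g([(83,478),(350,552)]),.006)).round(1))
print("rails",tr(ray(f,g([(50,445),(62,452),(372,545),(398,555)]),.02)).round(1)," expect y -68 -58 58 68")
print(tr(state()["ee_pos"]))
E
```

```text
[[  5.5 -47.4]
 [ -0.7  49.8]
 [-87.5  48.7]
 [-79.  -55.2]]
[[ -1.5 -50.7]
 [ -6.2  49.2]]
rails [[  3.6 -60.6]
 [  5.3 -54.9]
 [  3.8  61.5]
 [  4.8  71.4]]  expect y -68 -58 58 68
[[-104.68019683    0.35246421]]
```

>>> arm_command(motion=[-10,-2.5,0,0,0,0,-29,-8,15,0,0,0,-29,-8,50,0,0,0,-29,-20,90,0,0,0,-35,-60,120,0,0,0,-42,-105,130,0,0,0,-50,-150,130,0,0,0,-60,-195,130,0,0,0,-70,-240,130,0,0,0,-80,-280,130,0,0,0,-90,-320,130,0,0,0])

```text
clock: 6.0
ee_pos: [0.3426, -0.3259, 0.1706]
tool_rot: [[0.972, 0.233, -0.0], [0.233, -0.972, 0.0], [0.0, -0.0, -1.0]]
ft_force: [-0.2, -0.3, 0.3]
grip_width: 0.053
```

```bash
cat >> h.py <<'E'
def meas(name):
    f=grab_frame("top");n,l,s,c=comps(f["image"])
    for i in range(1,n):
        if s[i][4]>60 and 260<c[i][0]<400 and 150<c[i][1]<360:
            z=.066 if s[i][4]>1200 else .02
            r=world_rect(f,l,i,z); print(s[i],z,"tray xy",tr(r[0]).round(1),"size",r[1].round(4),"yaw-lane deg",round(r[2]-13.48,2))
    cv2.imwrite(name,cv2.resize(f["image"][130:370,240:420],None,fx=2.5,fy=2.5,interpolation=cv2.INTER_CUBIC))
E
python3 - <<'E'
from h import *
meas("pics/t4.png")
print(state()["ee_pos"],state()["clock"])
E
```

```text
[ 303  171   75  149 2808] 0.066 tray xy [[16.6 -7.6]] size [0.2223 0.1072] yaw-lane deg -0.17
[280 179  16  87 484] 0.02 tray xy [[75.1 63. ]] size [0.1501 0.0093] yaw-lane deg 0.01
[ 0.34195505 -0.33010783  0.17061354] 6.05
```

View pics/t4.png

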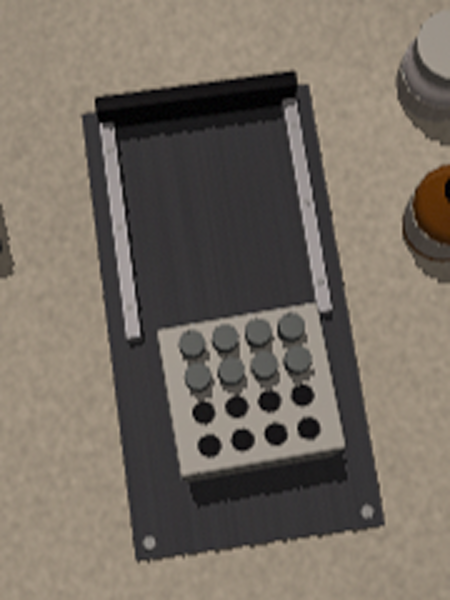

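The rack's top face is at crop (158–345, 303–478), nearly straight, but to the right of the lane's centre. Its mask merged with the right rail's, so I'll separate the two.

```bash
cat >> h.py <<'E'
def rack(f):
    im=f["image"];mx=im.max(2).astype(int);mn=im.min(2).astype(int)
    m=((mx>105)&(mx-mn<24)).astype(np.uint8)*255; m[:,:265]=0;m[:,400:]=0;m[:150]=0;m[345:]=0
    m=cv2.morphologyEx(m,cv2.MORPH_CLOSE,np.ones((15,15)))  # fill caps, holes
    m=cv2.morphologyEx(m,cv2.MORPH_OPEN,np.ones((21,21)))
    n,l,s,c=cv2.connectedComponentsWithStats(m);i=1+np.argmax(s[1:,4]);r=world_rect(f,l,i,.066)
    print("rack",tr(r[0]).round(1),r[1].round(4),round(r[2]-13.48,2));return l==i
E
python3 - <<'E'
from h import *
f=grab_frame("top");m=rack(f)
c=f["image"].copy();c[m,2]=255;cv2.imwrite("pics/t5.png",cv2.resize(c[130:370,240:420],None,fx=2.5,fy=2.5))
# line-fit: dark-to-white edges of raw mask on left, right sides and near side
g=cv2.GaussianBlur(cv2.cvtColor(f["image"],cv2.COLOR_BGR2GRAY),(3,3),0)
E
```

```text
rack [[-48.2 -13.3]] [0.0899 0.1166] 0.99
```

View pics/t5.png

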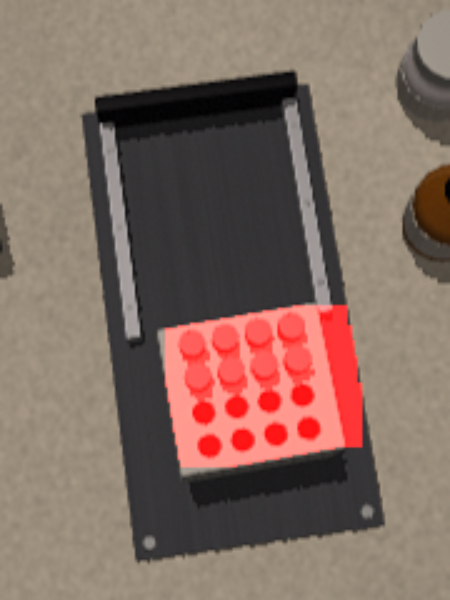

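```bash
cat >> h.py <<'E'
def edges(f,rows,cols,w=None,prn=True):
    """rack top: subpixel left/right edges over rows, near edge over cols -> tray mm at z=.066"""
    g=cv2.cvtColor(f["image"],cv2.COLOR_BGR2GRAY).astype(float)
    n,l,s,c=comps(f["image"]);bl=l[rows[0]:rows[1],280:390];ids=np.bincount(bl[bl>0]);i=ids.argmax()
    L=[];R=[];B=[]
    def sub(a,b): # crossing at 85 between inside value a, outside b (pixels fraction from a)
        return np.clip((a-85)/(a-b+1e-9),0,1)
    for v in range(*rows):
        x=np.where(l[v]==i)[0];x=x[(x>265)&(x<400)]
        L.append((x[0]-sub(g[v,x[0]],g[v,x[0]-1]),v));R.append((x[-1]+sub(g[v,x[-1]],g[v,x[-1]+1]),v))
    for u in range(*cols):
        y=np.where(l[:,u]==i)[0];B.append((u,y[-1]+sub(g[y[-1],u],g[y[-1]+1,u])))
    out=[]
    for nm,P,k in(("L",L,0),("R",R,0),("B",B,1)):
        p=tr(ray(f,P,.066)); a=p[:,1] if k==0 else p[:,0]; b=p[:,0] if k==0 else p[:,1]
        q=np.polyfit(b,a,1);r=a-np.polyval(q,b);k2=abs(r)<1.5;q=np.polyfit(b[k2],a[k2],1)
        print(nm,"at mid",b.mean().round(1),"->",np.polyval(q,b.mean()).round(2),"slope deg",np.degrees(np.arctan(q[0])).round(2),"n",k2.sum())
E
python3 - <<'E'
from h import *
f=grab_frame("top");edges(f,(264,312),(322,372))
E
```

```text
L at mid -45.8 -> 45.34 slope deg 2.03 n 48
R at mid -59.8 -> -54.69 slope deg 1.65 n 28
B at mid -8.4 -> -93.4 slope deg -1.98 n 50
```

Run:
```python
from h import *
s=state();print(s["joint_positions"],tr(s["ee_pos"]),s["ee_pos"],s["clock"])
for x,y in((-48,-90),(-48,-59)): print(O+1e-3*(x*U+y*N))
```

```text
[-1.01107878e+00  3.14871751e-01  1.61728841e+00  3.30779004e-05
  1.20994884e+00  3.26698126e-01] [[-268.35875672 -290.20583259]] [ 0.34271628 -0.32566684  0.17034686] 6.15
[ 0.51031596 -0.07957972]
[ 0.50308676 -0.04943532]
```

>>> arm_command(motion=[5,10,15,0,0,0.13,20,30,30,0,0,0.26,35,52,30,0,0,0.39,50,75,30,0,0,0.52,65,97,30,0,0,0.65,80,119,30,0,0,0.78,95,141,30,0,0,0.91,110,163,30,0,0,1.04,125,185,30,0,0,1.17,140,207,30,0,0,1.3,155,228,30,0,0,1.43,164,240,30,0,0,1.54,167.6,246,30,0,0,1.571,167.6,246,10,0,0,1.571,167.6,246,0,0,0,1.571], claw=0.66)

```text
clock: 8.02
ee_pos: [0.5105, -0.0783, 0.17]
tool_rot: [[-0.233, 0.972, -0.001], [0.972, 0.233, 0.001], [0.001, -0.001, -1.0]]
ft_force: [-0.3, 0.3, -0.7]
grip_width: 0.0297
```

Run:
```python
from h import *
b=grab_frame("scene")["image"][60:330,180:440]
cv2.imwrite("pics/p6.png",cv2.resize(b,None,fx=2.2,fy=2.2))
s=state();print(s["ee_pos"],tr(s["ee_pos"]),s["grip_width"],s["clock"],s["tool_rot"][:,0])
```

```text
[ 0.51024632 -0.07836096  0.16905704] [[-47.7808181  -88.79359468]] 0.02972391680752533 8.075 [-0.23297643  0.97248095  0.00167067]
```

View pics/p6.png

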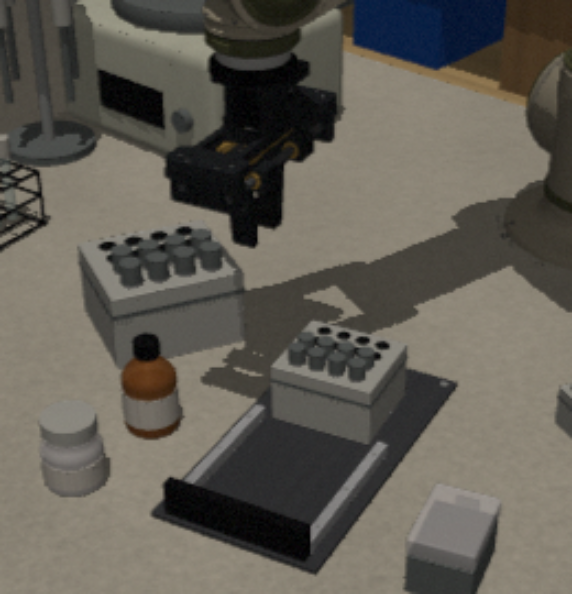

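>>> arm_command(motion=[0,0,-25,0,0,0,0,0,-60,0,0,0,0,0,-95,0,0,0,0,0,-118,0,0,0,0,0,-129,0,0,0,-2.3,9.7,-129,0,0,0,-3.5,14.6,-129,0,0,0,-3.5,14.6,-129,0,0,0])

```text
clock: 9.07
ee_pos: [0.508, -0.0637, 0.0426]
tool_rot: [[-0.235, 0.972, 0.001], [0.972, 0.235, -0.0], [-0.001, 0.001, -1.0]]
ft_force: [-0.9, -0.1, -0.7]
grip_width: 0.03
```

Run:
```python
from h import *
b=grab_frame("scene")["image"][120:330,220:420]
cv2.imwrite("pics/p7.png",cv2.resize(b,None,fx=2.8,fy=2.8))
s=state();print(s["ee_pos"],tr(s["ee_pos"]),s["ft_force"],s["clock"])
```

```text
[ 0.50807682 -0.06399516  0.04246236] [[-46.54033096 -74.31836424]] [ 0.25410973 -0.28911125 -0.34173316] 9.125
```

View pics/p7.png

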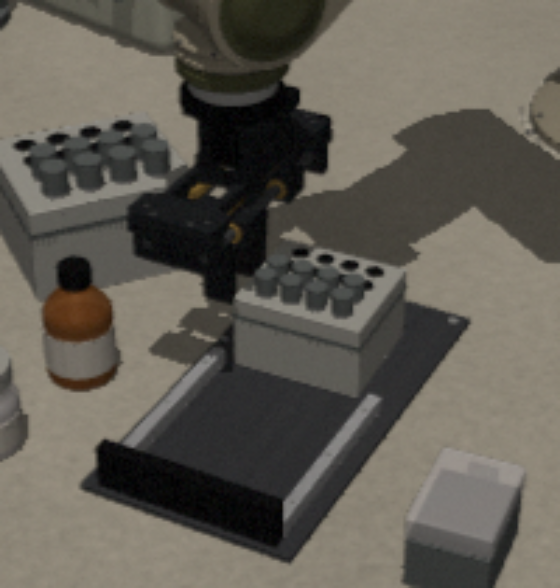

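>>> arm_command(motion=[-0.9,3.9,0,0,0,0,-1.6,6.8,0,0,0,0,-2,8.3,0,0,0,0,-2.3,9.7,0,0,0,0,-2.7,11.2,0,0,0,0,-3,12.6,0,0,0,0,-3.3,13.8,0,0,0,0,-3.5,14.6,0,0,0,0,-3.5,14.6,0,0,0,0,-3.5,14.6,0,0,0,0])

```text
clock: 10.38
ee_pos: [0.5043, -0.0495, 0.0417]
tool_rot: [[-0.234, 0.972, -0.0], [0.972, 0.234, 0.0], [0.0, -0.0, -1.0]]
ft_force: [0.5, -2.0, 1.1]
grip_width: 0.0297
```

Run:
```python
from h import *
s=state();print(s["ee_pos"],tr(s["ee_pos"]),s["ft_force"],s["clock"])
```

```text
[ 0.50426441 -0.04950369  0.04173729] [[-46.86811159 -59.3378093 ]] [ 0.47849908 -2.00647245  1.10124747] 10.375
```

>>> arm_command(motion=[1,-4,0,0,0,0,5,-22,10,0,0,0,5,-24,45,0,0,0,5,-26,90,0,0,-0.1,3,-30,130,0,0,-0.2,-5,-45,155,0,0,-0.35,-20,-70,160,0,0,-0.5,-40,-105,160,0,0,-0.65,-60,-140,160,0,0,-0.8,-80,-170,160,0,0,-0.95,-100,-200,160,0,0,-1.1,-120,-230,160,0,0,-1.25,-140,-250,160,0,0,-1.4,-160,-270,160,0,0,-1.571], claw=0.4)

```text
clock: 12.12
ee_pos: [0.3431, -0.3212, 0.2025]
tool_rot: [[0.974, 0.227, 0.001], [0.227, -0.974, -0.001], [0.0, 0.001, -1.0]]
ft_force: [0.5, -0.1, 0.2]
grip_width: 0.0527
```

Run:
```python
from h import *
f=grab_frame("top");edges(f,(264,305),(322,360))
cv2.imwrite("pics/t8.png",cv2.resize(f["image"][130:370,240:420],None,fx=2.5,fy=2.5,interpolation=cv2.INTER_CUBIC))
s=state();print(s["ee_pos"],tr(s["ee_pos"]),s["clock"],s["tool_rot"][:,0])
```

```text
L at mid -39.9 -> 50.01 slope deg 0.23 n 41
R at mid -53.9 -> -49.51 slope deg 0.19 n 41
B at mid 0.4 -> -91.97 slope deg -0.15 n 38
[ 0.34171101 -0.32309476  0.20251009] [[-268.73647445 -287.4703117 ]] 12.175 [ 9.75721351e-01  2.19015045e-01 -5.05356835e-04]
```

View pics/t8.png

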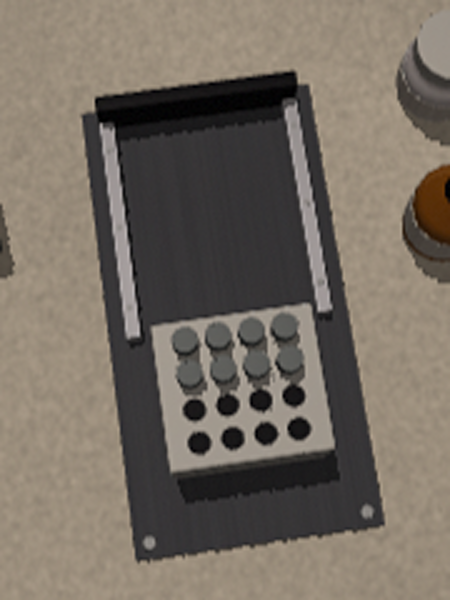

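>>> arm_command(motion=[3,15,0,0,0,0,12,50,0,0,0,0,23,95,0,0,0,0,34,140,0,0,0,0,45,185,0,0,0,0,55,230,0,0,0,0,64,270,0,0,0,0,69,300,0,0,0,0,70,309.5,-15,0,0,0,70,309.5,-50,0,0,0,70,309.5,-90,0,0,0,70,309.5,-130,0,0,0,70,309.5,-152,0,0,0,70,309.5,-161,0,0,0,70,309.5,-161,0,0,0,70,309.5,-161,0,0,0])

```text
clock: 14.18
ee_pos: [0.4147, -0.01, 0.0416]
tool_rot: [[0.972, 0.234, 0.002], [0.234, -0.972, -0.0], [0.002, 0.001, -1.0]]
ft_force: [-1.0, -0.5, -0.5]
grip_width: 0.0528
```

Run:
```python
from h import *
s=state();print(s["ee_pos"],tr(s["ee_pos"]),s["clock"],np.degrees(np.arctan2(s["tool_rot"][1,0],s["tool_rot"][0,0])),s["grip_width"])
```

```text
[ 0.41473398 -0.00997398  0.04160073] [[-1.24709173e+02 -2.06167127e-02]] 14.175 13.557309801906873 0.052757614896597436
```

>>> arm_command(motion=[7.8,1.9,0,0,0,0,15.6,3.7,0,0,0,0,19.4,4.7,0,0,0,0,22.4,5.4,0,0,0,0,25.3,6.1,0,0,0,0,29.2,7,0,0,0,0,33.1,7.9,0,0,0,0,37,8.9,0,0,0,0,40.8,9.8,0,0,0,0,44.7,10.7,0,0,0,0,48.6,11.7,0,0,0,0,52.5,12.6,0,0,0,0,56.4,13.5,0,0,0,0,60.3,14.5,0,0,0,0,64.2,15.4,0,0,0,0,68.1,16.3,0,0,0,0,72,17.3,0,0,0,0,75.8,18.2,0,0,0,0,78.8,18.9,0,0,0,0,79.7,19.1,0,0,0,0])

```text
clock: 16.68
ee_pos: [0.4942, 0.009, 0.0407]
tool_rot: [[0.972, 0.234, 0.0], [0.234, -0.972, -0.0], [0.0, 0.0, -1.0]]
ft_force: [-2.3, -0.4, -0.6]
grip_width: 0.0528
```

Run:
```python
from h import *
a=grab_frame("top")["image"][130:370,240:420];b=grab_frame("scene")["image"][150:330,240:400]
cv2.imwrite("pics/p9.png",np.hstack([cv2.resize(a,(330,440)),cv2.resize(b,(470,440))])) 
s=state();print(tr(s["ee_pos"]),s["ft_force"],s["clock"])
```

```text
[[-43.01559402  -0.0772232 ]] [-0.71166607  0.0199217   0.22517398] 16.775
```

View pics/p9.png

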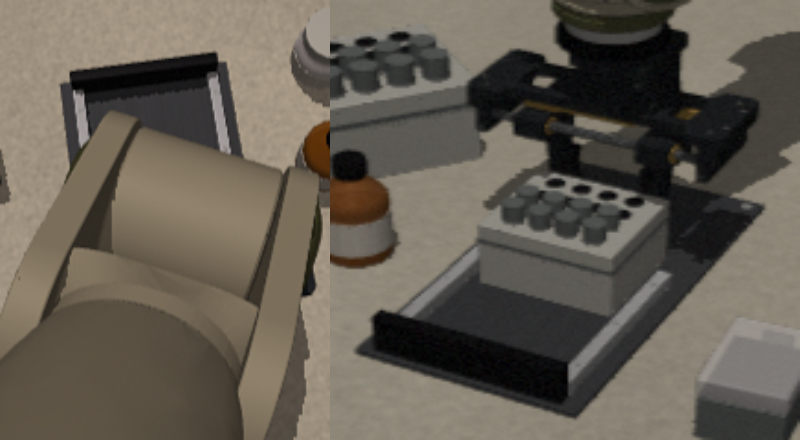

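Run:
```python
from h import *
f=grab_frame("scene");np.savez("s3.npz",**f)
cv2.imwrite("pics/p10.png",cv2.resize(f["image"][210:300,265:375],None,fx=7,fy=6.6,interpolation=cv2.INTER_CUBIC))
```

```text
(no output)
```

View pics/p10.png

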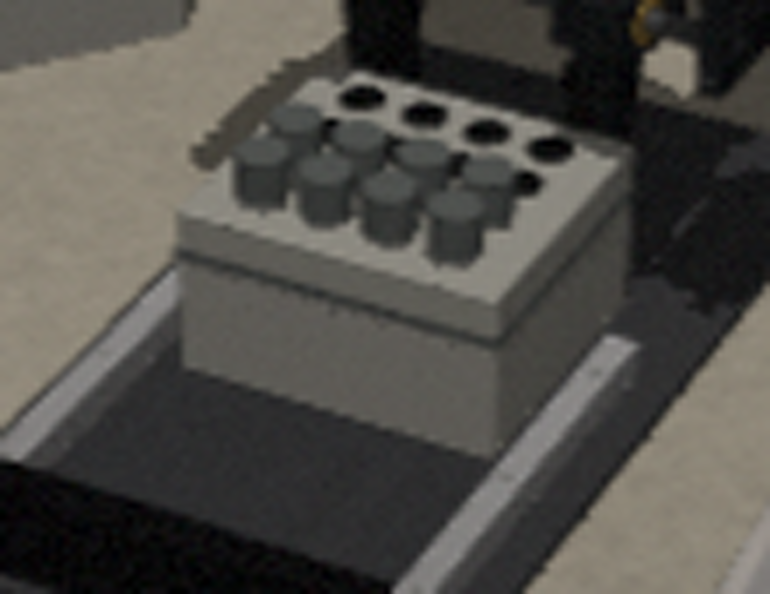

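Run:
```python
from h import *
f=dict(np.load("s3.npz"));g=lambda a:np.array(a)/[7,6.6]+[265,210]-.4
print("foot",tr(ray(f,g([(183,368),(497,457)]),.006)).round(1))
print("top",tr(ray(f,g([(178,212),(497,303),(632,150)]),.066)).round(1))
print("railinner: R",tr(ray(f,g([(40,447),(180,300)]),.02)).round(1),"L",tr(ray(f,g([(395,592),(605,340)]),.02)).round(1))
```

```text
foot [[ 58.2 -47. ]
 [ 55.   51.5]]
top [[ 60.4 -45.5]
 [ 59.5  52.5]
 [-27.2  52.5]]
railinner: R [[124.4 -53.8]
 [ 44.7 -55.2]] L [[136.2  61.4]
 [  6.4  61.4]]
```

>>> arm_command(motion=[2.9,0.7,0,0,0,0,6.8,1.6,0,0,0,0,10.7,2.6,0,0,0,0,15.6,3.7,0,0,0,0,20.4,4.9,0,0,0,0,25.3,6.1,0,0,0,0,30.1,7.2,0,0,0,0,35,8.4,0,0,0,0,39.9,9.6,0,0,0,0,44.7,10.7,0,0,0,0,49.6,11.9,0,0,0,0,54.5,13.1,0,0,0,0,59.3,14.2,0,0,0,0,64.2,15.4,0,0,0,0,69,16.6,0,0,0,0,73.9,17.7,0,0,0,0,77.8,18.7,0,0,0,0,80.7,19.4,0,0,0,0,82.7,19.8,0,0,0,0,82.7,19.8,0,0,0,0])

```text
clock: 19.32
ee_pos: [0.577, 0.0289, 0.0407]
tool_rot: [[0.972, 0.234, 0.001], [0.234, -0.972, 0.0], [0.001, 0.0, -1.0]]
ft_force: [-2.2, -0.0, 1.0]
grip_width: 0.0531
```

Run:
```python
from h import *
b=grab_frame("scene")["image"][200:310,235:385]
cv2.imwrite("pics/p11.png",cv2.resize(b,None,fx=5.3,fy=5.3,interpolation=cv2.INTER_CUBIC)) 
s=state();print(tr(s["ee_pos"]),s["ft_force"],s["clock"])
```

```text
[[42.17085148 -0.04953673]] [-1.54525032  0.61270456  1.26688875] 19.375
```

View pics/p11.png

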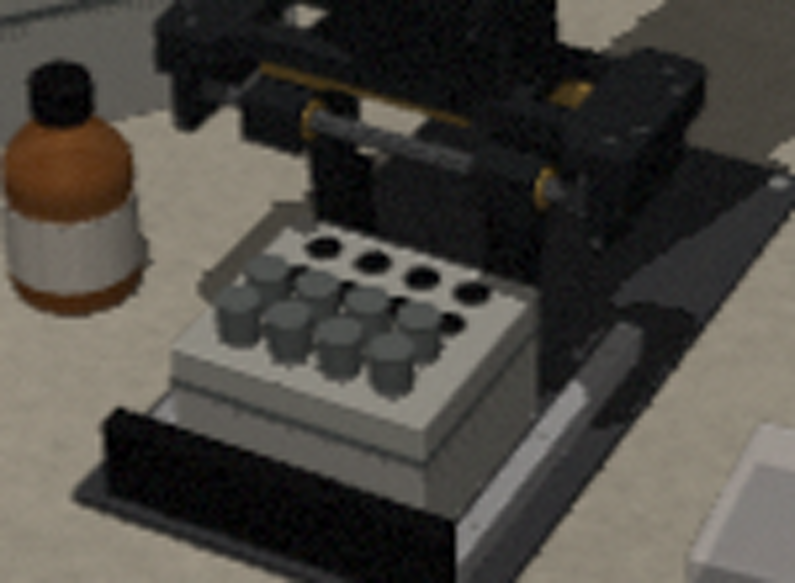

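>>> arm_command(motion=[1,0.2,0,0,0,0,1.9,0.5,0,0,0,0,2.9,0.7,0,0,0,0,3.9,0.9,0,0,0,0,4.9,1.2,0,0,0,0,5.8,1.4,0,0,0,0,6.6,1.6,0,0,0,0,7.3,1.8,0,0,0,0,7.3,1.8,0,0,0,0])

```text
clock: 20.5
ee_pos: [0.5842, 0.0306, 0.0407]
tool_rot: [[0.972, 0.234, 0.0], [0.234, -0.972, 0.0], [0.0, 0.0, -1.0]]
ft_force: [-0.2, -0.3, 0.6]
grip_width: 0.0531
```

>>> arm_command(motion=[0.3,0.1,0,0,0,0,0.6,0.15,0,0,0,0,0.6,0.15,0,0,0,0])

```text
clock: 20.88
ee_pos: [0.5846, 0.0308, 0.0407]
tool_rot: [[0.972, 0.234, -0.0], [0.234, -0.972, 0.0], [-0.0, -0.0, -1.0]]
ft_force: [-2.0, -0.4, -0.3]
grip_width: 0.0527
```

>>> arm_command(motion=[0.3,0.1,0,0,0,0,0.6,0.15,0,0,0,0,0.6,0.15,0,0,0,0])

```text
clock: 21.25
ee_pos: [0.5852, 0.0309, 0.0407]
tool_rot: [[0.972, 0.234, 0.0], [0.234, -0.972, 0.0], [0.0, -0.0, -1.0]]
ft_force: [-1.2, -0.6, -0.8]
grip_width: 0.0524
```

>>> arm_command(motion=[0.3,0.1,0,0,0,0,0.6,0.15,0,0,0,0,0.9,0.2,0,0,0,0,0.9,0.2,0,0,0,0])

```text
clock: 21.75
ee_pos: [0.5856, 0.031, 0.0407]
tool_rot: [[0.972, 0.234, -0.001], [0.234, -0.972, -0.0], [-0.001, -0.0, -1.0]]
ft_force: [-5.7, -1.9, 1.6]
grip_width: 0.0527
```

>>> arm_command(motion=[0.3,0.1,0,0,0,0,0.6,0.15,0,0,0,0,0.6,0.15,0,0,0,0])

```text
clock: 22.12
ee_pos: [0.5855, 0.0311, 0.0407]
tool_rot: [[0.972, 0.234, -0.003], [0.234, -0.972, -0.0], [-0.003, -0.0, -1.0]]
ft_force: [-8.4, -3.9, 3.7]
grip_width: 0.0529
```

>>> arm_command(motion=[0.5,0.1,0,0,0,0,1,0.25,0,0,0,0,1,0.25,0,0,0,0])

```text
clock: 22.5
ee_pos: [0.5856, 0.031, 0.0407]
tool_rot: [[0.972, 0.234, -0.005], [0.234, -0.972, -0.001], [-0.005, -0.0, -1.0]]
ft_force: [-13.2, -4.7, 6.4]
grip_width: 0.0528
```

>>> arm_command(motion=[-3,-0.7,0,0,0,0,-6,-1.4,0,0,0,0,-14,-3.4,0,0,0,0,-29,-7,0,0,0,0,-45,-10.8,10,0,0,0,-60,-15,40,0,0,0,-75,-20,80,0,0,0,-90,-40,120,0,0,0,-105,-75,150,0,0,0,-120,-115,160,0,0,0,-135,-155,160,0,0,0,-150,-195,160,0,0,0,-170,-235,160,0,0,0,-190,-275,160,0,0,0,-210,-310,160,0,0,0,-230,-345,160,0,0,0,-240,-365,160,0,0,0,-240,-365,160,0,0,0])

```text
clock: 24.75
ee_pos: [0.347, -0.3342, 0.2006]
tool_rot: [[0.973, 0.231, 0.0], [0.231, -0.973, -0.0], [0.0, 0.0, -1.0]]
ft_force: [0.1, -0.3, -0.6]
grip_width: 0.0529
```

Run:
```python
from h import *
f=grab_frame("top");a=f["image"][130:370,240:420];b=grab_frame("scene")["image"][190:330,220:400]
cv2.imwrite("pics/p12.png",np.hstack([cv2.resize(a,(345,460),interpolation=2),cv2.resize(b,(455,460),interpolation=2)])) 
s=state();print(s["ee_pos"],s["ft_force"],s["clock"])
edges(f,(185,232),(308,350))
```

```text
[ 0.3477552  -0.33282748  0.20070481] [ 0.72386005  1.1246005  -0.43891659] 24.85Traceback (most recent call last):
  File "<stdin>", line 5, in <module>
  File "h.py", line 41, in edges
    L.append((x[0]-sub(g[v,x[0]],g[v,x[0]-1]),v));R.append((x[-1]+sub(g[v,x[-1]],g[v,x[-1]+1]),v))
              ~^^^
IndexError: index 0 is out of bounds for axis 0 with size 0
```

View pics/p12.png

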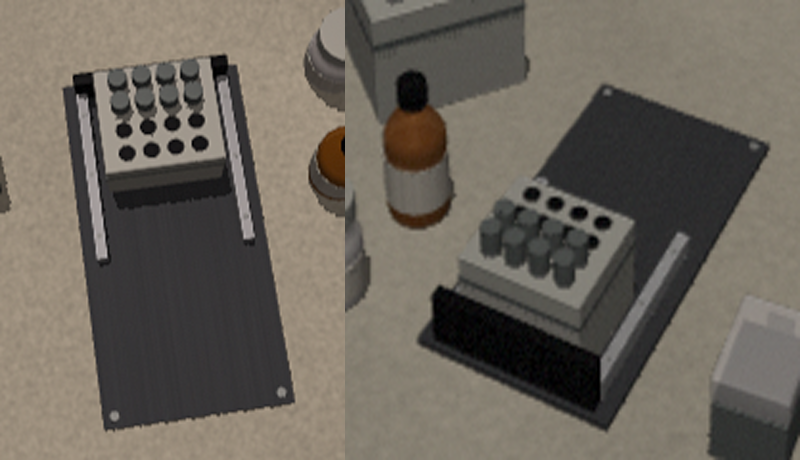

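In the top view the rack is against the stop bar (crop 95–228, 60–168) with a gap to each rail. I'll now measure it.

Run:
```python
from h import *
f=grab_frame("top");edges(f,(168,208),(303,347))
```

```text
L at mid 115.2 -> 49.75 slope deg -0.37 n 40
R at mid 101.2 -> -49.55 slope deg 0.04 n 40
B at mid 2.8 -> 60.28 slope deg -0.02 n 44
```

```bash
python3 -c "
from cell import env
print(env.finish_job())"
```

```text
the job is handed in; nothing more can be done
None
```

The rack is up against the stop bar, square and centred in the lane. I handed the job in at about 25 s with the hand raised and well clear.

**How it went:** The first push on the near wall took most of the skew out but left the rack about 4.5 mm right of centre and 2° askew. I corrected that on the apron with a flat two-finger push on its right wall, then pushed it straight down the lane with two fingers on the near wall. Contact with the stop showed as the motion stalling while the force rose to about 15 N.

**Final top-view check:**

| | Measured | Expected |
|---|---|---|
| Near wall, tray x | 60.3 mm | 60 mm |
| Sides, tray y | +49.8 and −49.6 mm | ±50 mm |
| Skew from near wall | about 0° | 0° |

- **Rails:** that leaves about 8 mm to each rail. Throughout the push, the fingertips stayed about 20 mm above the rail tops.
- **Other items:** I pushed only on the rack's walls. I kept the hand clear of the jar, bottle and tip box, and the final pictures showed no sign of them moving, but I did not measure them again.
- **Disagreements:** the scene camera read about 3–4 mm off the top camera on the rails, so I used it only to compare the rack with the rails. In the final check the left edge alone read −0.4° of slope against 0° for the other two, which I take as edge noise.

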